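# Open the pressure cap of the plant mister for refilling

## Task

Open the steel plant mister so that it can be refilled: turn its black pressure cap gently anticlockwise until it comes up against its first stop and keep it there for about two seconds while the pressure bleeds off. Then press the cap down against its spring, turn it on past the stop until it comes free, lift it off and set it down gently, handle up, in the middle of the white saucer. Do not force the cap against its stops or push harder than its spring needs, and leave the other things on the counter where they are.

Things in the scene. Friction and masses are not known exactly. Their poses are not given: they have to be found in the camera images.
- tank: the mister: upright steel pressure tank, 116 mm across (132 over its black rubber foot), with a 69 mm neck on top; heavy, it does not move. Origin on its axis, on the counter, z up. In its frame a round gauge faces -x (84 mm out, 70 mm up), a bent brass spray outlet goes to +x (118 mm out, below 115 mm), an air valve to +y (81 mm out, 78 mm up)
- mouth (a point): centre of the neck's top rim, 166 mm above the counter. A bayonet collar is clamped on the neck at any angle; its three first stops (every 120 degrees) are hidden under the cap and are not measured: they must be felt
- cap: the black pressure cap, shut on the mouth, 0.10 to 0.17 kg: fluted round plate 80 mm across, 7 mm thick, with a handle bar on it. Origin on the axis at the plate's underside (6 mm above the mouth when shut), z up, x along the handle. Anticlockwise from above opens: 7 to 39 degrees of light turning (under 0.1 N m) brings it against the first stop; keep under 0.5 N m there
- cap_handle (a point): middle of the cap's straight upright handle bar, 19 mm above the cap's origin: 60 mm long (along the cap's x), 12 mm wide (along its y), standing on the plate from 7 to 30 mm above the origin. Gripped across its width with the fingertips on or just over the plate it can be pressed and turned without regrasping (82 degrees in all at most)
- cap_lugs (a point): middle of the three hidden lugs under the cap, 12 mm below its origin. Eased back off the first stop (hard against it they jam) and pressed 4 to 6 mm down from shut, they pass under it; 30 to 43 degrees beyond it they are under their notches, at 43 they meet an end stop. Let up between, the cap rises 3 mm above its shut height and lifts out (30 mm until clear)
- cap_seal (a point): underside of the cap's 34 mm rubber seal disc when free, 27 mm below the cap's origin; the cap stands on it. The disc is sprung: about 8 N when the cap is shut, 1.4 N more per mm pressed down, so 15 N at 5 mm; at 6 mm (17 N) the cap's plate meets the rim hard
- saucer: white ceramic saucer, 116 mm across and 12 mm high, lying on the counter, fixed; its flat inner floor is 4 mm above the counter and about 70 mm across. Origin at the middle of its underside
- pen: black counter pen, 132 x 11 x 12 mm, lying along its x; loose bystander; origin at the middle of its underside
- pepper_shaker: black shaker with a white top, 39 mm across, 70 mm tall; loose bystander; origin at the middle of its underside
- salt_shaker: white shaker, 39 mm across, 70 mm tall; loose bystander; origin at the middle of its underside
- steel_cup: little polished steel cup, 42 mm across, 70 mm tall; loose bystander; origin at the middle of its underside

How it is judged (in metres and radians):
On the way, in this order (a step that is already met when the one before it is completed fails the run):
1. the cap, not pressed down, is held against its first stop for a second (contact force between any of collar_c0, collar_c1, collar_c2 and cap above 0.3 N and z of cap in the frame of mouth above 0.004 m), for 1 s.
2. the cap is pressed down at least 3 mm (z of cap in the frame of mouth below 0.003 m), for 0.1 s.
3. the cap is lifted off upright (z of cap in the frame of mouth above 0.04 m and angle between cap's own z axis and vertical below 0.35 rad), for 0.1 s.
At the end, for the whole second after the job is handed in: the cap stands upright (within 7 degrees) in the saucer, its axis within 25 mm of the saucer's middle, resting on its seal, released and still; the bystanders are within 30 mm of where they stood (horizontal distance between cap and saucer below 0.025 m and angle between cap's own z axis and vertical below 0.12 rad and height (world z) of cap below 0.045 m and contact force between cap and saucer above 0.3 N and linear speed of cap below 0.02 m/s); the robot touches nothing.
It fails at once if the cap is forced against a stop or pushed down too hard (the contact forces between cap and collar, about 16 N when shut, add up to over 40 N) (contact force between cap and collar above 40 N).
It fails at once if the cap is dropped or pushed onto the saucer with over 25 N (contact force between cap and saucer above 25 N).
It fails at once if a bystander is shifted by more than 30 mm (distance of any of pen, pepper_shaker, salt_shaker, steel_cup from where it was at the start of the episode above 0.03 m).
It also fails if it takes over 72 s, if anything falls off the work surface, if the arm or the gripper's body presses on something with over 40 N, if the wrist force passes 120 N, or if a joint passes its speed limit or range.

## Robot

A 6-joint arm with a two-finger parallel gripper is mounted at the origin on a cart in front of the work surface, level with it; the furniture and walls round the work are solid. World frame = base frame: x ahead of the robot, y to its left, z up, the work surface at z = 0. Lengths are in m, angles in degrees, forces in N, time in s.
With the tool pointing down it reaches from about 0.375 to 0.975 m from the base axis. Payload 3.8 kg.
Tool frame: the origin (TCP) lies at the very end of the fingers, on their centre line; the grasp point (between the pads) lies 19 mm behind it; z points along the fingers, y is the line along which they close (so a half turn about z gives the same grasp; the last joint's range is limited). The gripper opens to 85 mm and grips with 20 to 120 N. Pads are 22 mm wide; open, the fingers measure 114 mm over their backs; the gripper's body (76 mm by 85 mm) begins 54 mm behind the grasp point. The pads swing forward as they close: fully open they stand 13 mm farther back than shut.
Start: joints at [-69.781, 15.12, 91.902, -0, 72.978, -2.114], TCP at [0.256, -0.624, 0.231] pointing down, gripper open.
Joint ranges: [-150.88, 150.88], [-54.13, 125.18], [17.81, 147.31], [-75.09, 255.09], [0, 152.58], [-146.25, 146.25]. Speed limits (degrees/s): [147.25, 147.25, 180, 180, 180, 180].

## Interface

Orientations are given as a 3x3 rotation matrix whose columns are the frame's x, y, z axes.
In Python, from rig import manip gives the robot as it stands.
- The arm moves only by the tool drive_tool, never from a script. Its argument "rows" is a list that holds one entry, the list of rows, each a list of 7 numbers: the shift along the world's x, y, z normalised to -1 to 1, where 1 is 0.1 m, then the turn, a rotation vector about the world's x, y, z normalised to -1 to 1, where 1 is 60 degrees, then the opening, from 0 (shut) to 1 (fully open). A call has 1 to 20 rows; each row shifts and turns the commanded pose from where the row before left it; what a row does not reach is not made up. A row lasts 1/8 s, in which the tool goes at most 62.5 mm and 10.7 degrees, less where a joint would pass 70% of its speed; a pose out of reach is approached as far as the arm can. A call with a number of a shift or a turn outside -1 to 1 is refused whole. A call with a gripper value outside its range is refused whole. The fingers move at their own pace and stop on an object; "newtons" is the grip in N (left out, the last holds). Time passes only in rows, so rows that do not move let the fingers close. It gives the time, the measured TCP pose, the force, the opening and the grip force at its end, in the units of the state.
- manip.sense(): the state, without advancing time (a new reading comes with each control period).
- manip.snapshot(name): name is "side" or "top" or "wrist"; returns a dict with "pixels" (384x512x3 uint8, red, green, blue), "fx", "fy", "cx", "cy" (pixels), "k1" (the pictures are not rectified: a ray, as slopes to the right and down, at radius r is drawn at 1 + k1 r^2 times it, then the intrinsics apply), "rvec" (rotation vector, rad) and "tvec" (3), from world to camera coordinates, as OpenCV has them. Camera axes: x right, y down, z forward; pixel columns grow to the right and rows downward; lengths in m; the calibration is good to about 2 mm. A picture is of the moment at which its call begins. There is no depth.
- manip.hand_in(): hands the job in; it is judged then, once.
The state is a dict: "clock": time; "joint_positions": joint angles; "qvel": joint speeds; "joint_efforts": joint torques, N m; "tcp_pos": TCP position; "eef_rot": TCP orientation; "wrist_force": force on the tool from outside, world axes, zero at the start; "wrist_torque": the same for the moment, N m; "width": finger opening in m; "finger_force": force on a finger pad.
Only numpy, scipy, OpenCV 4.12 (cv2) and the standard library are available. Lean on these libraries where they do the work, as an engineer would, in place of code of your own. Each camera call takes 0.05 s, during which the arm holds its last target. There are 200 camera calls.

## Working session

There is one attempt and no reset: what is moved stays moved. The work goes in short steps, Python scripts to look and compute and a tool call to move; the robot and the scene stay as the last step left them, time stands still between calls to the robot, and variables do not carry over. Pictures are saved under pics/ and viewed, at most 10 in all, crops included, and the job is handed in when it is done.

Besides the shell and the picture viewer there is one more tool, called after "Call:" as name(argument=value, ...) on one line, values as JSON. drive_tool: Moves the arm, as the interface text tells. Its arguments: {"type":"object","properties":{"rows":{"type":"array"},"newtons":{"type":"number"}},"required":["rows"]}

```bash
mkdir -p pics; ls; cat > h.py <<'E'
import numpy as np, cv2
from rig import manip
def snap(n):
    s=manip.snapshot(n); s['R']=cv2.Rodrigues(np.array(s['rvec'],float))[0]; s['t']=np.array(s['tvec'],float).reshape(3); return s
def ray(s,uv):
    K=np.array([[s['fx'],0,s['cx']],[0,s['fy'],s['cy']],[0,0,1.]])
    p=cv2.undistortPoints(np.array(uv,float).reshape(-1,1,2),K,np.array([s['k1'],0,0,0,0.])).reshape(-1,2)
    d=np.c_[p,np.ones(len(p))]@s['R']; return -s['R'].T@s['t'],d
def plane(s,uv,z):
    c,d=ray(s,uv); return c+d*((z-c[2])/d[:,2])[:,None]
def proj(s,P):
    K=np.array([[s['fx'],0,s['cx']],[0,s['fy'],s['cy']],[0,0,1.]])
    return cv2.projectPoints(np.array(P,float).reshape(-1,1,3),np.array(s['rvec'],float),s['t'],K,np.array([s['k1'],0,0,0,0.]))[0].reshape(-1,2)
E
python3 - <<'E'
from h import *
a=snap('top');b=snap('side')
for n,s in(('top',a),('side',b)):
    cv2.imwrite(f'pics/{n}0.png',cv2.resize(s['pixels'][:,:,::-1],(768,576),interpolation=cv2.INTER_CUBIC)); print(n,-s['R'].T@s['t'],s['R'][2],s['fx'])
q=manip.sense();print(q['clock'],q['wrist_force'],q['eef_rot'],q['width'])
E
```

```text
pics
top [ 0.54306035 -0.11267148  1.11732409] [ 0.07978094 -0.00536872 -0.99679796] 383.87582249179474
side [0.19237313 0.60270904 0.89839142] [ 0.38325756 -0.63284122 -0.67277458] 406.4020041057034
0.1 [ 0.57849597  0.3480934  -0.01792478] [[ 9.24976915e-01  3.80022655e-01 -6.98679147e-04]
 [ 3.80023286e-01 -9.24974890e-01  1.93756587e-03]
 [ 9.00582573e-05 -2.05771804e-03 -9.99997879e-01]] 0.08517449254578396
```

View pics/top0.png

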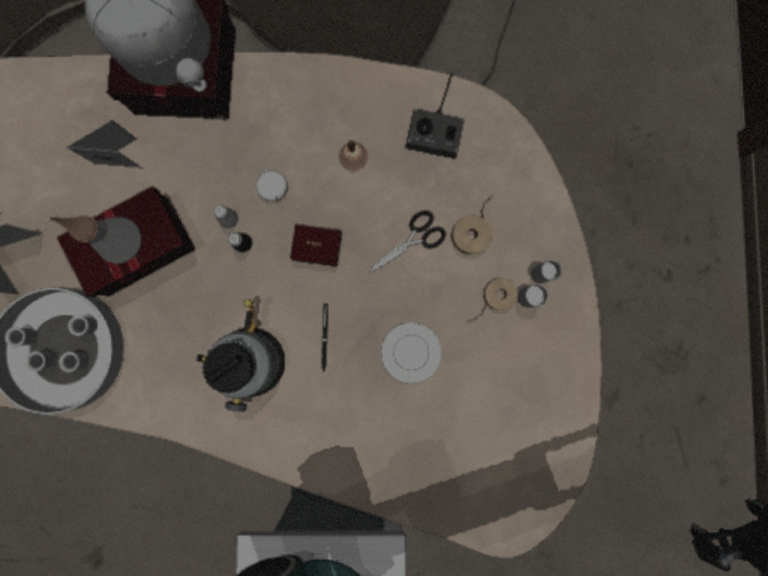

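View pics/side0.png

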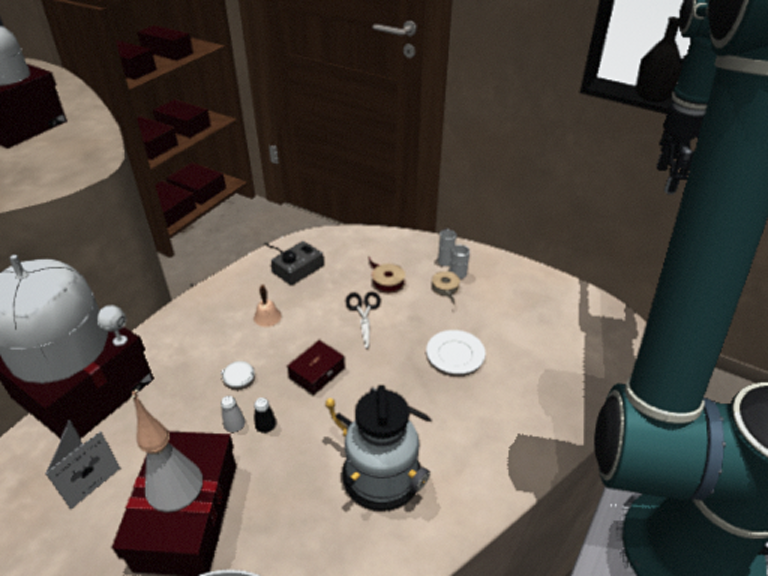

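The top view shows the tank's cap at about (229,367) and the saucer at about (411,352) in the 768-wide picture. The pen lies between them at (325,337), and the shakers are at (225,215) and (238,241). In the side view the cap is at (382,415) with its handle up.

```bash
python3 - <<'E'
from h import *
a=snap('top');b=snap('side')
out=[]
def comp(m,seed):
    n,l=cv2.connectedComponents(m.astype(np.uint8)); 
    k=l[seed[1],seed[0]]; return l==k
for n,s,seed,roi in(('top',a,(150,243),(120,210,70,60)),('side',b,(248,277),(215,240,80,100))):
    g=cv2.cvtColor(s['pixels'],cv2.COLOR_RGB2GRAY)
    x,y,w,h=roi; c=s['pixels'][y:y+h,x:x+w,::-1]
    c=cv2.resize(c,(400,int(400*h/w)),interpolation=cv2.INTER_CUBIC); c=np.clip(c*2.0,0,255).astype(np.uint8)
    c=c[:500]; out.append(np.vstack([c,np.zeros((500-len(c),400,3),np.uint8)]))
    m=g<45; mm=comp(m,seed)
    ct=max(cv2.findContours(mm.astype(np.uint8),0,1)[0],key=cv2.contourArea)
    e=cv2.fitEllipse(ct); print(n,g[seed[1],seed[0]],mm.sum(),e, plane(s,[e[0]],.179))
# saucer
for n,s,z in(('top',a,.012),('side',b,.012)):
    hsv=cv2.cvtColor(s['pixels'],cv2.COLOR_RGB2HSV)
    m=(hsv[...,1]<45)&(hsv[...,2]>95)
    k=comp(m,(274,225) if n=='top' else (300,242))
    ct=max(cv2.findContours(k.astype(np.uint8),0,1)[0],key=cv2.contourArea);e=cv2.fitEllipse(ct)
    P=plane(s,ct.reshape(-1,2),z); c,r=cv2.minEnclosingCircle(P[:,:2].astype(np.float32)); print('saucer',n,k.sum(),e,c,r,plane(s,[e[0]],z))
cv2.imwrite('pics/c1.png',np.hstack(out))
for n,uv in(('pen ends',[(217,203),(216,247)]),('shakers',[(148,141),(158,160)])): print(n,plane(a,uv,.01 if n[1]=='e' else .07))
E
```

```text
top 23 876 ((152.40887451171875, 244.61795043945312), (31.260421752929688, 33.84231948852539), 61.166473388671875) [[0.47785513 0.13251021 0.179     ]]
side 22 1047 ((256.5638122558594, 277.6760559082031), (35.91301345825195, 42.919761657714844), 93.37352752685547) [[0.46572226 0.14340553 0.179     ]]
saucer top 50592 ((192.40509033203125, 186.33245849609375), (275.3568420410156, 372.6089172363281), 93.7305679321289) (0.6297826766967773, 0.06946268677711487) 0.6358839869499207 [[0.63301427 0.06334505 0.012     ]]
saucer side 18511 ((236.50962829589844, 258.5785217285156), (218.14280700683594, 260.1827697753906), 106.52501678466797) (0.75037682056427, -0.11097118258476257) 0.5578172206878662 [[0.61070683 0.01006883 0.012     ]]
pen ends [[ 0.5847712  -0.00774675  0.01      ]
 [ 0.45898416 -0.00544418  0.01      ]]
shakers [[0.7544163  0.17837167 0.07      ]
 [0.7012928  0.14967953 0.07      ]]
```

View pics/c1.png

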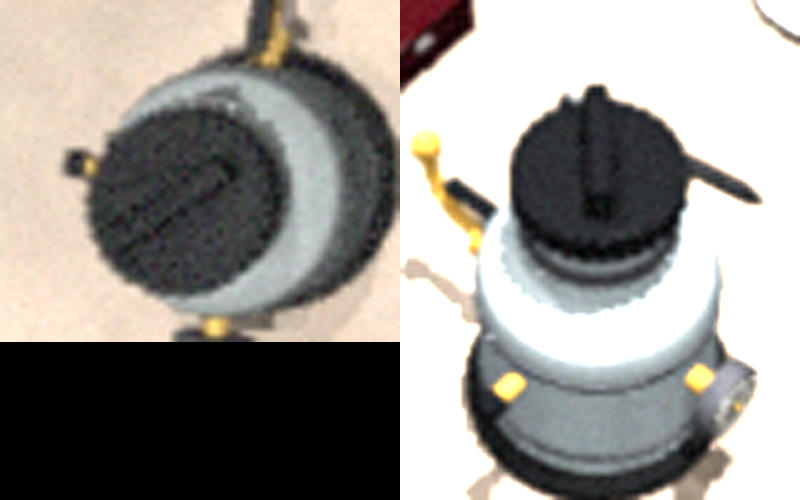

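```bash
python3 - <<'E'
from h import *
a=snap('top');b=snap('side')
print('cap plate',plane(a,[(152.9,245)],.179),plane(b,[(254.8,273.5)],.179))
# tilt of handle top edge ends
h=plane(a,[(120+112/5.71,210+245/5.71),(120+238/5.71,210+168/5.71)],.202);print('handle',h,np.degrees(np.arctan2(*(h[1]-h[0])[1::-1])),h.mean(0))
h=plane(b,[(215+39.2,240+43),(215+39.2,240+17.8)],.202);print('side handle',h,np.degrees(np.arctan2(*(h[1]-h[0])[1::-1])),h.mean(0))
for n,s,(x,y,w,h) in(('top',a,(246,207,56,56)),('side',b,(278,214,52,44))):
    c=s['pixels'][y:y+h,x:x+w].astype(int); g=c[...,2]*2-c[...,0]  # blueish/white vs tan
    m=(g-g.min()).clip(0,255).astype(np.uint8); t,bw=cv2.threshold(m,0,255,cv2.THRESH_OTSU)
    ct=cv2.convexHull(max(cv2.findContours(bw,0,1)[0],key=cv2.contourArea)).reshape(-1,2)+[x,y]
    P=plane(s,ct,.011); c,r=cv2.minEnclosingCircle(P[:,:2].astype(np.float32)); print('saucer',n,t,c,r)
E
```

```text
cap plate [[0.47693399 0.13130154 0.179     ]] [[0.47482591 0.13581742 0.179     ]]
handle [[0.46005222 0.15649253 0.202     ]
 [0.49162888 0.10470079 0.202     ]] -58.62996042942278 [0.47584055 0.13059666 0.202     ]
side handle [[0.45414243 0.172261   0.202     ]
 [0.48912815 0.11498528 0.202     ]] -58.582169559628106 [0.47163529 0.14362314 0.202     ]
saucer top 38.0 (0.493213027715683, -0.17091943323612213) 0.05742976441979408
saucer side 146.0 (0.49413377046585083, -0.17442850768566132) 0.05831459164619446
```

Call:
drive_tool(rows=[[[0.1375, 0.4725, 0.04, 0, 0, 0.1032, 1], [0.1375, 0.4725, 0.04, 0, 0, 0.1032, 1], [0.1375, 0.4725, 0.04, 0, 0, 0.1032, 1], [0.1375, 0.4725, 0.04, 0, 0, 0.1032, 1], [0.1375, 0.4725, 0.04, 0, 0, 0.1032, 1], [0.1375, 0.4725, 0.04, 0, 0, 0.1032, 1], [0.1375, 0.4725, 0.04, 0, 0, 0.1032, 1], [0.1375, 0.4725, 0.04, 0, 0, 0.1032, 1], [0.1375, 0.4725, 0.04, 0, 0, 0.1032, 1], [0.1375, 0.4725, 0.04, 0, 0, 0.1032, 1], [0.1375, 0.4725, 0.04, 0, 0, 0.1032, 1], [0.1375, 0.4725, 0.04, 0, 0, 0.1032, 1], [0.1375, 0.4725, 0.04, 0, 0, 0.1032, 1], [0.1375, 0.4725, 0.04, 0, 0, 0.1032, 1], [0.1375, 0.4725, 0.04, 0, 0, 0.1032, 1], [0.1375, 0.4725, 0.04, 0, 0, 0.1032, 1], [0, 0, 0, 0, 0, 0, 0.7], [0, 0, 0, 0, 0, 0, 0.7]]])

```text
clock: 2.55
tcp_pos: [0.4762, 0.1314, 0.295]
eef_rot: [[-0.521, 0.853, -0.001], [0.853, 0.521, -0.001], [-0.0, -0.001, -1.0]]
wrist_force: [0.9, 0.0, 0.2]
width: 0.0598
finger_force: 0.0
```

```bash
python3 - <<'E'
from h import *
s=snap('wrist');q=manip.sense();print(q['clock'],q['tcp_pos'],q['eef_rot'],q['joint_positions'],q['wrist_force'],q['wrist_torque'])
im=s['pixels'][:,:,::-1].copy()
print(-s['R'].T@s['t'])
cv2.imwrite('pics/w1.png',np.clip(im*1.6,0,255).astype(np.uint8))
t=np.array(q['tcp_pos'])
print(proj(s,[[.476,.132,.179],[.476,.132,.202],[*t[:2],.202]]))
E
```

```text
2.6 [0.4760989  0.13088862 0.29501607] [[-5.20244476e-01  8.54017145e-01 -6.32824559e-04]
 [ 8.54017348e-01  5.20244111e-01 -6.59488112e-04]
 [-2.33990905e-04 -8.83538199e-04 -9.99999582e-01]] [ 1.25018139e+01 -6.78246027e+00  1.08618134e+02 -2.96672343e-02
  7.82079062e+01 -1.88407591e+01] [-0.2968269  -0.10369128  0.3332529 ] [ 0.00118697 -0.00539593  0.02113409]
[0.43840195 0.19527786 0.43844945]
[[255.08138221 188.06340126]
 [254.99526846 195.42379055]
 [254.41685106 196.54210848]]
```

View pics/w1.png

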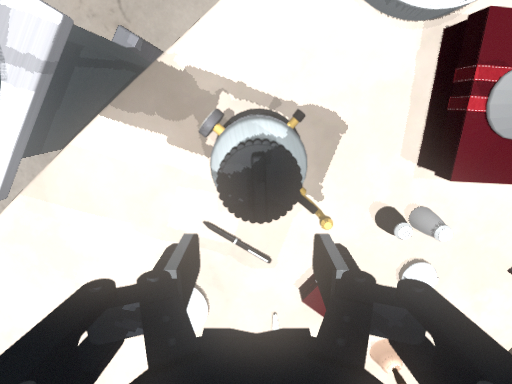

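The wrist view shows the fluted cap at about (262,180) between the open fingers. Its handle runs nearly straight up and down the picture.

```bash
python3 - <<'E'
from h import *
s=snap('wrist');im=s['pixels'];g=cv2.cvtColor(im,cv2.COLOR_RGB2GRAY)
c=im[125:235,205:320,::-1]; c=np.clip(cv2.resize(c,None,fx=5,fy=5,interpolation=cv2.INTER_CUBIC).astype(int)*6,0,255).astype(np.uint8)
cv2.imwrite('pics/w2.png',c)
m=cv2.morphologyEx((g<30).astype(np.uint8),cv2.MORPH_OPEN,np.ones((9,9)))
n,l=cv2.connectedComponents(m);k=(l==l[180,240]).astype(np.uint8)
ct=max(cv2.findContours(k,0,1)[0],key=cv2.contourArea);e=cv2.fitEllipse(ct);print(k.sum(),cv2.boundingRect(ct),e,plane(s,[e[0]],.179))
P=plane(s,ct.reshape(-1,2),.179);print(cv2.minEnclosingCircle(P[:,:2].astype(np.float32)))
E
```

```text
176192 (0, 0, 512, 384) ((258.0239562988281, 178.0341339111328), (414.9102783203125, 609.7689819335938), 91.18363952636719) [[0.47328989 0.1411095  0.179     ]]
((0.5206660032272339, 0.057370588183403015), 0.31980523467063904)
```

View pics/w2.png

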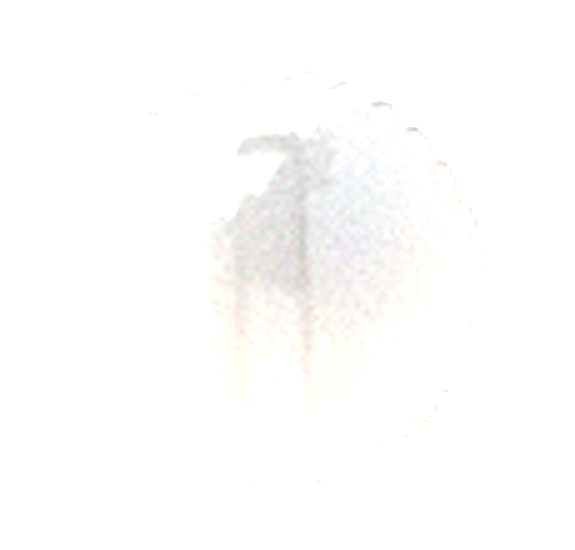

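The handle's edges show as two near-vertical lines at crop x of about 240 and 306, so its centre line is near column 259.6.

```bash
python3 - <<'E'
from h import *
s=snap('wrist');im=s['pixels'];g=cv2.cvtColor(im,cv2.COLOR_RGB2GRAY)
print(np.percentile(g[150:210,240:280],[5,50,95]),g[200,200],g[130,262])
w=g[130:226,205:318]
print('row profile y=205',g[205,205:318:4])
for T in(45,60,75):
    m=cv2.morphologyEx((w<T).astype(np.uint8),cv2.MORPH_OPEN,np.ones((15,15)))
    ct=max(cv2.findContours(m,0,1)[0],key=cv2.contourArea)+[205,130];e=cv2.fitEllipse(ct)
    P=plane(s,ct.reshape(-1,2),.179)
    print(T,cv2.boundingRect(ct),np.round(e[0],1),np.round(e[1],1),plane(s,[e[0]],.179),cv2.minEnclosingCircle(P[:,:2].astype(np.float32)))
# handle: bottom/vertical edges
H=plane(s,[(205+238/5,125+40),(205+242/5,125+80)],.202);H2=plane(s,[(205+302/5,125+40),(205+307/5,125+80)],.202)
for A in(H,H2): print(A,np.degrees(np.arctan2(*(A[1]-A[0])[1::-1])))
M=(H+H2)/2;q=manip.sense();t=q['tcp_pos'];y=np.array(q['eef_rot'])[:,1]
print('offset along tool y',(M-t)@y)
E
```

```text
[37. 43. 62.] 176 151
row profile y=205 [175 174 175 172 167  64  55  54  53  51  51  46  46  47  47  45  45  47
  47  47  49  50 140 164 165  53  56  57 132]
45 (247, 151, 45, 46) [269.6 174.3] [40.4 50.3] [[0.48054058 0.14938641 0.179     ]] ((0.47908201813697815, 0.14902520179748535), 0.0248166024684906)
60 (220, 148, 81, 73) [264.6 184.6] [67.4 80.6] [[0.48182645 0.13870433 0.179     ]] ((0.47894108295440674, 0.13809534907341003), 0.03956662118434906)
75 (218, 139, 83, 82) [259.5 179.5] [82.2 83.4] [[0.47521826 0.14033487 0.179     ]] ((0.476924329996109, 0.13928836584091187), 0.040698543190956116)
[[0.46063288 0.15273667 0.202     ]
 [0.47931474 0.12313555 0.202     ]] -57.74315750345837
[[0.4696799  0.15824148 0.202     ]
 [0.48888372 0.12895682 0.202     ]] -56.74458393115159
offset along tool y [0.00359931 0.00449143]
```

Call:
drive_tool(rows=[[[0, 0.06, 0, 0, 0, -0.16, 0.7], [0, 0, 0, 0, 0, -0.17, 0.7], [0, 0, 0, 0, 0, -0.17, 0.7], [0, 0, 0, 0, 0, -0.17, 0.7], [0, 0, 0, 0, 0, -0.17, 0.7], [0, 0, 0, 0, 0, -0.16, 0.7], [0, 0, 0, 0, 0, 0, 0.7], [0, 0, 0, 0, 0, 0, 0.7]]])

```text
clock: 3.7
tcp_pos: [0.4764, 0.137, 0.2953]
eef_rot: [[0.477, 0.879, 0.0], [0.879, -0.477, -0.0], [0.0, 0.0, -1.0]]
wrist_force: [-0.3, 0.9, 0.6]
width: 0.0599
finger_force: 0.0
```

```bash
cat > cap.py <<'E'
from h import *
def capfit(s,guess,T=75,z=.179,save=None):
    g=cv2.cvtColor(s['pixels'],cv2.COLOR_RGB2GRAY); u,v=proj(s,[guess])[0].astype(int)
    m=np.zeros_like(g); x,y=u-60,v-60
    m[y:y+120,x:x+120]=cv2.morphologyEx((g[y:y+120,x:x+120]<T).astype(np.uint8),cv2.MORPH_CLOSE,np.ones((5,5)))
    m=cv2.morphologyEx(m,cv2.MORPH_OPEN,cv2.getStructuringElement(cv2.MORPH_ELLIPSE,(31,31)))
    n,l=cv2.connectedComponents(m); k=(l==l[v,u]).astype(np.uint8)
    ct=max(cv2.findContours(k,0,1)[0],key=cv2.contourArea)
    P=plane(s,ct.reshape(-1,2),z)[:,:2]
    e=cv2.fitEllipse(P.astype(np.float32)*1000)
    if save:
        im=s['pixels'][:,:,::-1].copy(); cv2.drawContours(im,[ct],-1,(0,255,0),1); cv2.imwrite(save,cv2.resize(im[y:y+120,x:x+120],None,fx=5,fy=5))
    return cv2.boundingRect(ct),e
E
python3 - <<'E'
from cap import *
s=snap('wrist');q=manip.sense();print(q['tcp_pos'],np.array(q['eef_rot'])[:,1],-s['R'].T@s['t'])
for T in(65,75,90):print(capfit(s,[.4755,.1365,.179],T,save='pics/w3.png'))
E
```

```text
[0.47646284 0.13711767 0.29531932] [ 8.78622427e-01 -4.77517137e-01  1.16543924e-04] [0.51096502 0.20259409 0.43877739]
((216, 143, 83, 84), ((477.5665588378906, 139.0985107421875), (76.16827392578125, 78.08258819580078), 152.3097686767578))
((214, 143, 85, 84), ((477.5278015136719, 139.2923583984375), (77.13256072998047, 78.6312026977539), 132.23165893554688))
((214, 143, 85, 85), ((477.5376281738281, 139.32801818847656), (77.62975311279297, 79.24862670898438), 141.0901336669922))
```

View pics/w3.png

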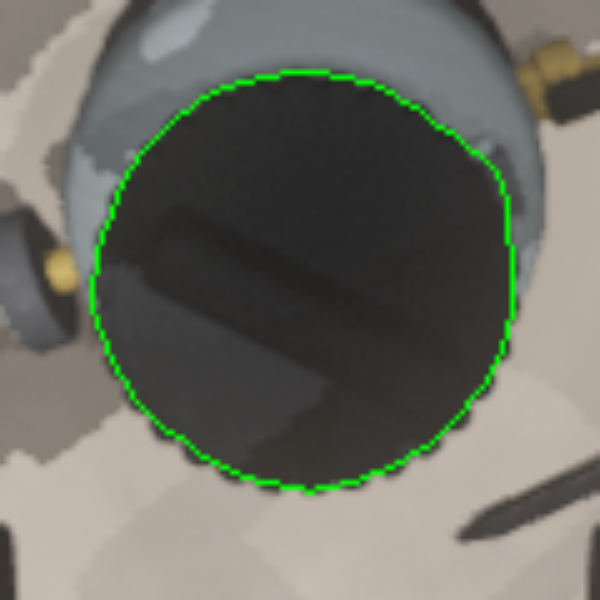

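Call:
drive_tool(rows=[[[0.003, 0.009, 0, 0, 0, 0.168, 0.45], [0, 0, 0, 0, 0, 0.168, 0.45], [0, 0, 0, 0, 0, 0.168, 0.45], [0, 0, 0, 0, 0, 0.168, 0.45], [0, 0, 0, 0, 0, 0.168, 0.45], [0, 0, 0, 0, 0, 0.168, 0.45], [0, 0, -0.2, 0, 0, 0, 0.45], [0, 0, -0.2, 0, 0, 0, 0.45], [0, 0, -0.2, 0, 0, 0, 0.45], [0, 0, -0.2, 0, 0, 0, 0.45], [0, 0, -0.15, 0, 0, 0, 0.45], [0, 0, -0.1, 0, 0, 0, 0.45], [0, 0, -0.05, 0, 0, 0, 0.45], [0, 0, -0.03, 0, 0, 0, 0.45], [0, 0, 0, 0, 0, 0, 0.45], [0, 0, 0, 0, 0, 0, 0.45]]])

```text
clock: 5.75
tcp_pos: [0.4772, 0.1387, 0.1829]
eef_rot: [[-0.528, 0.849, 0.001], [0.849, 0.528, 0.0], [-0.0, 0.001, -1.0]]
wrist_force: [0.3, -0.5, 0.2]
width: 0.0384
finger_force: 0.0
```

```bash
cat > st.py <<'E'
from h import *
q=manip.sense();R=np.array(q['eef_rot']);print(q['clock'],'tcp',np.round(q['tcp_pos'],4),'yaw',round(np.degrees(np.arctan2(R[1,1],R[0,1])),2),'F',np.round(q['wrist_force'],2),'T',np.round(q['wrist_torque'],3),'w',round(q['width'],4),'ff',q['finger_force'],'q6',q['joint_positions'][5])
E
python3 st.py; python3 - <<'E'
from h import *
s=snap('wrist');cv2.imwrite('pics/w4.png',np.clip(s['pixels'][:,:,::-1]*2.5,0,255).astype(np.uint8))
E
```

```text
5.75 tcp [0.4772 0.1387 0.1829] yaw 31.88 F [ 0.3 -0.5  0.2] T [-0.008 -0.024  0.006] w 0.0384 ff 0.0 q6 -18.550966486562228
```

View pics/w4.png

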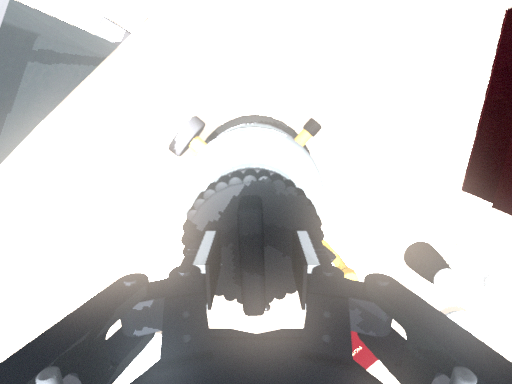

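The wrist view shows the handle at columns 240–266, between the pads at 212 and 302. That puts it about 1 mm off centre, so I'll nudge the arm and close.

Call:
drive_tool(rows=[[[-0.007, -0.004, -0.012, 0, 0, 0, 0.3], [0, 0, 0, 0, 0, 0, 0.2], [0, 0, 0, 0, 0, 0, 0.1], [0, 0, 0, 0, 0, 0, 0.05], [0, 0, 0, 0, 0, 0, 0.0], [0, 0, 0, 0, 0, 0, 0], [0, 0, 0, 0, 0, 0, 0], [0, 0, 0, 0, 0, 0, 0]]], newtons=35)

```text
clock: 6.8
tcp_pos: [0.4758, 0.1381, 0.1812]
eef_rot: [[-0.528, 0.849, -0.001], [0.849, 0.528, -0.0], [0.0, -0.001, -1.0]]
wrist_force: [-3.9, -0.4, 3.7]
width: 0.0114
finger_force: 37.3
```

```bash
python3 st.py
```

```text
6.8 tcp [0.4758 0.1381 0.1812] yaw 31.89 F [-3.91 -0.42  3.75] T [-0.259  0.833 -0.015] w 0.0114 ff 37.272289395332336 q6 -18.586543726805655
```

Call:
drive_tool(rows=[[[-0.004, 0, 0, 0, 0, 0.02, 0], [0, 0, 0, 0, 0, 0.02, 0], [0, 0, 0, 0, 0, 0.02, 0], [0, 0, 0, 0, 0, 0.02, 0], [0, 0, 0, 0, 0, 0.02, 0]]])

```text
clock: 7.42
tcp_pos: [0.4762, 0.1382, 0.1812]
eef_rot: [[-0.615, 0.788, 0.001], [0.788, 0.615, 0.0], [-0.0, 0.001, -1.0]]
wrist_force: [-0.4, -1.0, 2.4]
width: 0.0112
finger_force: 36.9
```

```bash
python3 st.py
```

```text
7.425 tcp [0.4762 0.1382 0.1812] yaw 37.97 F [-0.42 -0.96  2.37] T [-0.112  0.07  -0.096] w 0.0112 ff 36.92864656448364 q6 -24.656006479529015
```

Call:
drive_tool(rows=[[[0, 0, 0, 0, 0, 0.0167, 0], [0, 0, 0, 0, 0, 0.0167, 0], [0, 0, 0, 0, 0, 0.0167, 0]]])

```text
clock: 7.8
tcp_pos: [0.4761, 0.1382, 0.1812]
eef_rot: [[-0.655, 0.755, 0.001], [0.755, 0.655, 0.0], [-0.0, 0.001, -1.0]]
wrist_force: [0.4, -0.9, 3.1]
width: 0.011
finger_force: 36.9
```

```bash
python3 st.py
```

```text
7.8 tcp [0.4761 0.1382 0.1812] yaw 40.96 F [ 0.37 -0.85  3.07] T [-0.065 -0.089 -0.084] w 0.011 ff 36.876803040504456 q6 -27.646121894340766
```

Call:
drive_tool(rows=[[[0, 0, 0, 0, 0, 0.0167, 0], [0, 0, 0, 0, 0, 0.0167, 0], [0, 0, 0, 0, 0, 0.0167, 0]]])

```text
clock: 8.18
tcp_pos: [0.4755, 0.1377, 0.1811]
eef_rot: [[-0.694, 0.72, -0.001], [0.72, 0.694, -0.001], [-0.0, -0.001, -1.0]]
wrist_force: [-0.7, -2.5, 4.2]
width: 0.0112
finger_force: 37.4
```

```bash
python3 st.py
```

```text
8.175 tcp [0.4755 0.1377 0.1811] yaw 43.95 F [-0.73 -2.46  4.22] T [-0.567  0.14  -0.407] w 0.0112 ff 37.37092852592468 q6 -30.634812606245614
```

Call:
drive_tool(rows=[[[0, 0, 0, 0, 0, -0.004, 0], [0, 0, 0, 0, 0, 0, 0], [0, 0, 0, 0, 0, 0, 0], [0, 0, 0, 0, 0, 0, 0]]])

```text
clock: 8.68
tcp_pos: [0.4755, 0.1377, 0.1811]
eef_rot: [[-0.69, 0.723, -0.0], [0.723, 0.69, -0.001], [-0.0, -0.001, -1.0]]
wrist_force: [-1.3, -5.0, 4.4]
width: 0.0114
finger_force: 37.3
```

```bash
python3 st.py
```

```text
8.675 tcp [0.4755 0.1377 0.1811] yaw 43.66 F [-1.33 -4.96  4.36] T [-0.776  0.284 -0.261] w 0.0114 ff 37.33911395072937 q6 -30.344565308629893
```

Call:
drive_tool(rows=[[[0, 0, 0, 0, 0, 0, 0], [0, 0, 0, 0, 0, 0, 0], [0, 0, 0, 0, 0, 0, 0], [0, 0, 0, 0, 0, 0, 0], [0, 0, 0, 0, 0, 0, 0], [0, 0, 0, 0, 0, 0, 0], [0, 0, 0, 0, 0, 0, 0], [0, 0, 0, 0, 0, 0, 0], [0, 0, 0, 0, 0, 0, 0], [0, 0, 0, 0, 0, 0, 0], [0, 0, 0, 0, 0, 0, 0], [0, 0, 0, 0, 0, 0, 0], [0, 0, 0, 0, 0, 0, 0], [0, 0, 0, 0, 0, 0, 0], [0, 0, 0, 0, 0, 0, 0], [0, 0, 0, 0, 0, 0, 0]]])

```text
clock: 10.68
tcp_pos: [0.4755, 0.1377, 0.1811]
eef_rot: [[-0.69, 0.723, -0.0], [0.723, 0.69, -0.001], [-0.0, -0.001, -1.0]]
wrist_force: [-1.5, -5.1, 5.4]
width: 0.0111
finger_force: 37.3
```

```bash
python3 st.py
```

```text
10.675 tcp [0.4755 0.1377 0.1811] yaw 43.66 F [-1.55 -5.07  5.42] T [-0.774  0.296 -0.242] w 0.0111 ff 37.339763045310974 q6 -30.342956707136423
```

Call:
drive_tool(rows=[[[0, 0.002, 0, 0, 0, -0.03, 0], [0, 0.001, 0, 0, 0, -0.03, 0], [0, 0, 0, 0, 0, -0.015, 0], [0, 0, 0, 0, 0, 0, 0]]], newtons=50)

```text
clock: 11.18
tcp_pos: [0.4759, 0.1387, 0.1812]
eef_rot: [[-0.631, 0.775, 0.0], [0.775, 0.631, 0.0], [0.0, 0.001, -1.0]]
wrist_force: [-0.8, -2.3, 4.7]
width: 0.0107
finger_force: 53.0
```

```bash
python3 st.py
```

```text
11.175 tcp [0.4759 0.1387 0.1812] yaw 39.16 F [-0.77 -2.3   4.69] T [-0.367  0.161 -0.057] w 0.0107 ff 52.96900928020477 q6 -25.80947002743013
```

Call:
drive_tool(rows=[[[0, 0, -0.01, 0, 0, 0, 0], [0, 0, -0.01, 0, 0, 0, 0], [0, 0, -0.01, 0, 0, 0, 0], [0, 0, 0, 0, 0, 0, 0]]])

```text
clock: 11.68
tcp_pos: [0.4759, 0.1387, 0.1791]
eef_rot: [[-0.632, 0.775, 0.001], [0.775, 0.632, 0.0], [0.0, 0.001, -1.0]]
wrist_force: [-3.0, -2.5, 10.5]
width: 0.0111
finger_force: 53.6
```

```bash
python3 st.py
```

```text
11.675 tcp [0.4759 0.1387 0.1791] yaw 39.17 F [-3.   -2.5  10.46] T [-0.497  0.523 -0.035] w 0.0111 ff 53.64763855934143 q6 -25.82324945800529
```

Call:
drive_tool(rows=[[[0, 0, -0.01, 0, 0, 0, 0], [0, 0, -0.01, 0, 0, 0, 0], [0, 0, -0.01, 0, 0, 0, 0], [0, 0, -0.006, 0, 0, 0, 0], [0, 0, 0, 0, 0, 0, 0], [0, 0, 0, 0, 0, 0, 0]]])

```text
clock: 12.42
tcp_pos: [0.4759, 0.1387, 0.1763]
eef_rot: [[-0.632, 0.775, 0.001], [0.775, 0.632, 0.001], [-0.0, 0.001, -1.0]]
wrist_force: [-5.1, -1.9, 12.8]
width: 0.0107
finger_force: 54.2
```

```bash
python3 st.py
```

```text
12.425 tcp [0.4759 0.1387 0.1763] yaw 39.17 F [-5.14 -1.88 12.8 ] T [-0.53   0.882 -0.028] w 0.0107 ff 54.18949842453003 q6 -25.822033843876817
```

Call:
drive_tool(rows=[[[-0.004, -0.001, -0.004, 0, 0, 0.015, 0], [0, 0, 0, 0, 0, 0.0167, 0], [0, 0, 0, 0, 0, 0.0167, 0], [0, 0, 0, 0, 0, 0.0167, 0]]])

```text
clock: 12.92
tcp_pos: [0.4763, 0.1389, 0.1763]
eef_rot: [[-0.683, 0.73, 0.003], [0.73, 0.683, 0.001], [-0.001, 0.003, -1.0]]
wrist_force: [-3.9, -2.4, 13.0]
width: 0.0109
finger_force: 54.2
```

```bash
python3 st.py
```

```text
12.925 tcp [0.4763 0.1389 0.1763] yaw 43.09 F [-3.88 -2.35 13.01] T [-0.361  0.583 -0.078] w 0.0109 ff 54.21600580215454 q6 -29.75413085091157
```

Call:
drive_tool(rows=[[[0, 0, 0, 0, 0, 0.0167, 0], [0, 0, 0, 0, 0, 0.0167, 0], [0, 0, 0, 0, 0, 0.0167, 0]]])

```text
clock: 13.3
tcp_pos: [0.4765, 0.1391, 0.1764]
eef_rot: [[-0.721, 0.693, 0.003], [0.693, 0.721, 0.002], [-0.001, 0.003, -1.0]]
wrist_force: [-3.3, -2.0, 13.3]
width: 0.011
finger_force: 54.2
```

```bash
python3 st.py
```

```text
13.3 tcp [0.4765 0.1391 0.1764] yaw 46.1 F [-3.29 -2.   13.3 ] T [-0.326  0.549 -0.091] w 0.011 ff 54.19637739658356 q6 -32.76069147105553
```

Call:
drive_tool(rows=[[[0, 0, 0, 0, 0, 0.03, 0], [0, 0, 0, 0, 0, 0.03, 0], [0, 0, 0, 0, 0, 0.03, 0], [0, 0, 0, 0, 0, 0.03, 0], [0, 0, 0, 0, 0, 0.03, 0], [0, 0, 0, 0, 0, 0.03, 0], [0, 0, 0, 0, 0, 0.03, 0]]])

```text
clock: 14.18
tcp_pos: [0.4766, 0.1385, 0.1764]
eef_rot: [[-0.855, 0.519, 0.003], [0.519, 0.855, 0.0], [-0.002, 0.002, -1.0]]
wrist_force: [-2.9, -3.7, 13.8]
width: 0.0109
finger_force: 54.2
```

```bash
python3 st.py
```

```text
14.175 tcp [0.4766 0.1385 0.1764] yaw 58.73 F [-2.87 -3.7  13.76] T [-0.717  0.526 -0.159] w 0.0109 ff 54.20766592025757 q6 -45.3802999255215
```

Call:
drive_tool(rows=[[[-0.003, -0.004, 0, 0, 0, 0.025, 0], [0, 0, 0, 0, 0, 0.025, 0], [0, 0, 0, 0, 0, 0.025, 0], [0, 0, 0, 0, 0, 0.025, 0], [0, 0, 0, 0, 0, 0.025, 0], [0, 0, 0, 0, 0, 0.025, 0]]])

```text
clock: 14.92
tcp_pos: [0.4765, 0.1381, 0.1764]
eef_rot: [[-0.925, 0.379, 0.003], [0.379, 0.925, 0.001], [-0.003, 0.002, -1.0]]
wrist_force: [-1.9, -3.4, 14.8]
width: 0.0106
finger_force: 54.2
```

```bash
python3 st.py
```

```text
14.925 tcp [0.4765 0.1381 0.1764] yaw 67.72 F [-1.86 -3.39 14.81] T [-0.641  0.457 -0.127] w 0.0106 ff 54.20368731021881 q6 -54.405965338450144
```

Call:
drive_tool(rows=[[[0, -0.003, 0, 0, 0, 0.025, 0], [0, 0, 0, 0, 0, 0.025, 0], [0, 0, 0, 0, 0, 0.025, 0], [0, 0, 0, 0, 0, 0.025, 0], [0, 0, 0, 0, 0, 0.025, 0], [0, 0, 0, 0, 0, 0.025, 0], [0, 0, 0, 0, 0, 0.025, 0], [0, 0, 0, 0, 0, 0.02, 0], [0, 0, 0, 0, 0, 0, 0]]])

```text
clock: 16.05
tcp_pos: [0.4763, 0.1377, 0.1764]
eef_rot: [[-0.983, 0.184, 0.003], [0.184, 0.983, 0.0], [-0.003, 0.001, -1.0]]
wrist_force: [-1.8, -4.1, 13.3]
width: 0.0109
finger_force: 54.2
```

```bash
python3 st.py
```

```text
16.05 tcp [0.4763 0.1377 0.1764] yaw 79.38 F [-1.79 -4.12 13.34] T [-0.722  0.454 -0.012] w 0.0109 ff 54.229575991630554 q6 -66.10551481548934
```

Call:
drive_tool(rows=[[[0, 0, 0.015, 0, 0, 0, 0], [0, 0, 0.015, 0, 0, 0, 0], [0, 0, 0.015, 0, 0, 0, 0], [0, 0, 0.015, 0, 0, 0, 0], [0, 0, 0.015, 0, 0, 0, 0], [0, 0, 0.015, 0, 0, 0, 0], [0, 0, 0, 0, 0, 0, 0]]])

```text
clock: 16.92
tcp_pos: [0.4757, 0.138, 0.1834]
eef_rot: [[-0.983, 0.184, 0.002], [0.184, 0.983, 0.001], [-0.001, 0.001, -1.0]]
wrist_force: [2.9, -0.4, 3.6]
width: 0.0107
finger_force: 52.8
```

```bash
python3 st.py
```

```text
16.925 tcp [0.4757 0.138  0.1834] yaw 79.37 F [ 2.88 -0.44  3.56] T [-0.192 -0.473  0.05 ] w 0.0107 ff 52.8277051448822 q6 -66.10160468501341
```

Call:
drive_tool(rows=[[[0.002, 0, 0.02, 0, 0, 0, 0], [0, 0, 0.02, 0, 0, 0, 0], [0, 0, 0.02, 0, 0, 0, 0], [0, 0, 0.02, 0, 0, 0, 0], [0, 0, 0, 0, 0, 0, 0]]])

```text
clock: 17.55
tcp_pos: [0.4751, 0.1377, 0.1911]
eef_rot: [[-0.983, 0.184, -0.0], [0.184, 0.983, 0.0], [0.0, 0.0, -1.0]]
wrist_force: [-1.1, -0.5, -0.8]
width: 0.011
finger_force: 52.1
```

```bash
python3 st.py
```

```text
17.55 tcp [0.4751 0.1377 0.1911] yaw 79.37 F [-1.15 -0.5  -0.82] T [-0.024  0.004  0.001] w 0.011 ff 52.07182466983795 q6 -66.10130401365092
```

Call:
drive_tool(rows=[[[0, 0, 0.1, 0, 0, 0, 0], [0, 0, 0.15, 0, 0, 0, 0], [0, 0, 0.2, 0, 0, 0, 0], [0, 0, 0.2, 0, 0, 0, 0], [0, 0, 0.1, 0, 0, 0, 0], [0.01, -0.1, 0, 0, 0, 0, 0], [0.015, -0.25, 0, 0, 0, 0, 0], [0.02, -0.3, 0, 0, 0, 0, 0], [0.02, -0.3, 0, 0, 0, 0, 0], [0.02, -0.35, 0, 0, 0, 0, 0], [0.02, -0.35, 0, 0, 0, 0, 0], [0.02, -0.35, 0, 0, 0, 0, 0], [0.02, -0.35, 0, 0, 0, 0, 0], [0.02, -0.3, 0, 0, 0, 0, 0], [0.015, -0.25, 0, 0, 0, 0, 0], [0.005, -0.15, 0, 0, 0, 0, 0], [0, -0.05, 0, 0, 0, 0, 0], [0, 0, 0, 0, 0, 0, 0]]])

```text
clock: 19.8
tcp_pos: [0.4935, -0.1721, 0.2658]
eef_rot: [[-0.983, 0.185, -0.001], [0.185, 0.983, 0.001], [0.001, 0.0, -1.0]]
wrist_force: [-0.4, -0.8, -2.4]
width: 0.011
finger_force: 52.1
```

```bash
python3 st.py; python3 - <<'E'
from h import *
s=snap('side');cv2.imwrite('pics/s2.png',cv2.resize(np.clip(s['pixels'][100:340,180:440,::-1]*1.6,0,255).astype(np.uint8),None,fx=2.4,fy=2.4))
E
```

```text
19.8 tcp [ 0.4935 -0.1721  0.2658] yaw 79.35 F [-0.39 -0.75 -2.44] T [-0.001  0.037  0.022] w 0.011 ff 52.07009553909302 q6 -101.3350112076541
```

View pics/s2.png

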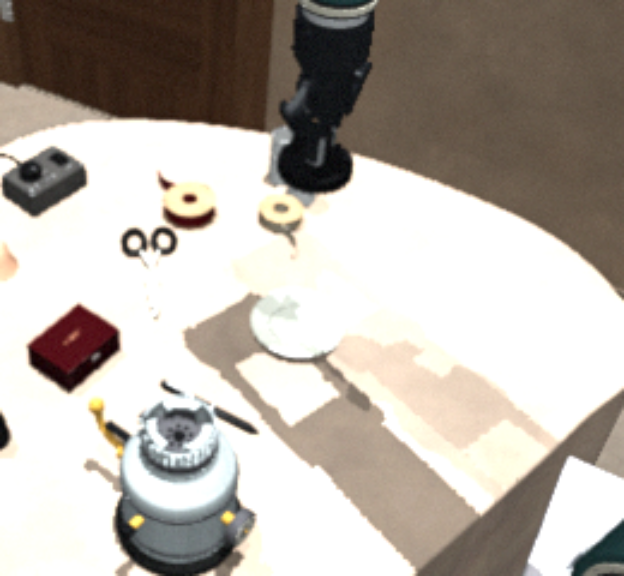

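The tank's mouth is open at (180,430) and the cap hangs level in the gripper at (315,170), above the saucer at (295,325).

Call:
drive_tool(rows=[[[0, 0, -0.2, 0, 0, 0, 0], [0, 0, -0.3, 0, 0, 0, 0], [0, 0, -0.35, 0, 0, 0, 0], [0, 0, -0.35, 0, 0, 0, 0], [0, 0, -0.3, 0, 0, 0, 0], [0, 0, -0.25, 0, 0, 0, 0], [0, 0, -0.2, 0, 0, 0, 0], [0, 0, -0.1, 0, 0, 0, 0], [0, 0, -0.05, 0, 0, 0, 0], [0, 0, -0.04, 0, 0, 0, 0], [0, 0, -0.02, 0, 0, 0, 0], [0, 0, 0, 0, 0, 0, 0]]])

```text
clock: 21.35
tcp_pos: [0.494, -0.1725, 0.0505]
eef_rot: [[-0.983, 0.185, 0.001], [0.185, 0.983, -0.0], [-0.001, -0.0, -1.0]]
wrist_force: [-0.0, -0.1, -1.4]
width: 0.0112
finger_force: 52.1
```

```bash
python3 st.py
```

```text
21.35 tcp [ 0.494  -0.1725  0.0505] yaw 79.37 F [-0.01 -0.08 -1.37] T [ 0.012 -0.004  0.023] w 0.0112 ff 52.06948935985565 q6 -101.34341894319655
```

Call:
drive_tool(rows=[[[0, 0, -0.01, 0, 0, 0, 0], [0, 0, -0.01, 0, 0, 0, 0], [0, 0, -0.01, 0, 0, 0, 0], [0, 0, -0.01, 0, 0, 0, 0], [0, 0, -0.01, 0, 0, 0, 0], [0, 0, 0, 0, 0, 0, 0]]])

```text
clock: 22.1
tcp_pos: [0.4936, -0.1723, 0.0449]
eef_rot: [[-0.983, 0.184, -0.0], [0.184, 0.983, 0.0], [0.0, 0.0, -1.0]]
wrist_force: [1.1, -0.6, -1.7]
width: 0.0108
finger_force: 52.1
```

```bash
python3 st.py
```

```text
22.1 tcp [ 0.4936 -0.1723  0.0449] yaw 79.37 F [ 1.1  -0.65 -1.68] T [0.003 0.025 0.004] w 0.0108 ff 52.06945717334747 q6 -101.34313327277944
```

Call:
drive_tool(rows=[[[0, 0, -0.01, 0, 0, 0, 0], [0, 0, -0.01, 0, 0, 0, 0], [0, 0, -0.01, 0, 0, 0, 0], [0, 0, -0.01, 0, 0, 0, 0], [0, 0, -0.005, 0, 0, 0, 0], [0, 0, 0, 0, 0, 0, 0]]])

```text
clock: 22.85
tcp_pos: [0.4937, -0.1724, 0.0405]
eef_rot: [[-0.983, 0.185, -0.0], [0.185, 0.983, 0.0], [0.0, 0.0, -1.0]]
wrist_force: [0.6, -0.2, -1.9]
width: 0.0107
finger_force: 52.1
```

```bash
python3 st.py
```

```text
22.85 tcp [ 0.4937 -0.1724  0.0405] yaw 79.37 F [ 0.6  -0.15 -1.9 ] T [ 0.048 -0.005 -0.031] w 0.0107 ff 52.069546580314636 q6 -101.34351777354287
```

Call:
drive_tool(rows=[[[0, 0, -0.005, 0, 0, 0, 0], [0, 0, -0.005, 0, 0, 0, 0], [0, 0, -0.005, 0, 0, 0, 0], [0, 0, 0, 0, 0, 0, 0]]])

```text
clock: 23.35
tcp_pos: [0.4939, -0.1724, 0.0394]
eef_rot: [[-0.983, 0.184, 0.0], [0.184, 0.983, -0.0], [-0.0, -0.0, -1.0]]
wrist_force: [-1.1, 0.7, 3.2]
width: 0.0105
finger_force: 52.7
```

```bash
python3 st.py
```

```text
23.35 tcp [ 0.4939 -0.1724  0.0394] yaw 79.37 F [-1.15  0.68  3.19] T [0.146 0.33  0.081] w 0.0105 ff 52.69607663154602 q6 -101.34329860143227
```

Call:
drive_tool(rows=[[[0, 0, 0.003, 0, 0, 0, 0], [0, 0, 0, 0, 0, 0, 0.15], [0, 0, 0, 0, 0, 0, 0.2], [0, 0, 0, 0, 0, 0, 0.3], [0, 0, 0, 0, 0, 0, 0.4], [0, 0, 0, 0, 0, 0, 0.45], [0, 0, 0.05, 0, 0, 0, 0.45], [0, 0, 0.1, 0, 0, 0, 0.45], [0, 0, 0.2, 0, 0, 0, 0.45], [0, 0, 0.3, 0, 0, 0, 0.45], [0, 0, 0.3, 0, 0, 0, 0.45], [0, 0, 0.3, 0, 0, 0, 0.45], [0, 0, 0.2, 0, 0, 0, 0.45], [0, 0, 0, 0, 0, 0, 0.45]]], newtons=20)

```text
clock: 25.1
tcp_pos: [0.4954, -0.173, 0.1873]
eef_rot: [[-0.983, 0.184, 0.005], [0.184, 0.983, -0.002], [-0.005, -0.001, -1.0]]
wrist_force: [0.5, -0.1, 0.0]
width: 0.0385
finger_force: 0.0
```

```bash
python3 st.py; python3 - <<'E'
from cap import *
s=snap('wrist');print(capfit(s,[.494,-.172,.038],75,z=.038,save='pics/f.png'))
t=snap('side');im=t['pixels'][190:280,260:350,::-1]
cv2.imwrite('pics/fin.png',np.hstack([cv2.resize(s['pixels'][:,:,::-1],(480,360)),cv2.resize(im,(320,360))]))
E
```

```text
25.1 tcp [ 0.4954 -0.173   0.1873] yaw 79.37 F [ 0.53 -0.11  0.01] T [ 0.023  0.001 -0.007] w 0.0385 ff 0.0 q6 -101.3444886948799
((220, 138, 74, 76), ((494.96148681640625, -170.41119384765625), (75.94144439697266, 77.43292999267578), 78.94210815429688))
```

View pics/fin.png

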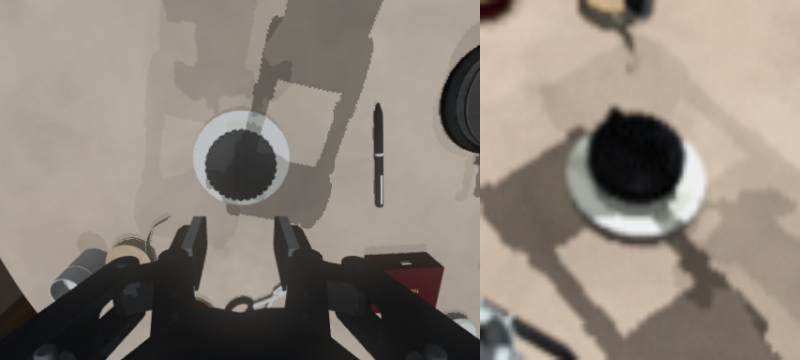

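The cap stands upright at about (240,165) in the middle of the saucer. It measures (0.495, -0.170) against the saucer's (0.4935, -0.172). The gripper is clear and the pen has not moved.

Call:
drive_tool(rows=[[[0, 0, 0, 0, 0, 0, 0.45], [0, 0, 0, 0, 0, 0, 0.45], [0, 0, 0, 0, 0, 0, 0.45], [0, 0, 0, 0, 0, 0, 0.45]]])

```text
clock: 25.7
tcp_pos: [0.4936, -0.1723, 0.1841]
eef_rot: [[-0.983, 0.184, -0.001], [0.184, 0.983, 0.0], [0.001, 0.0, -1.0]]
wrist_force: [-0.2, 0.1, 0.3]
width: 0.0384
finger_force: 0.0
```

```bash
python3 -c "
from rig import manip
print(manip.hand_in())"
```

```text
the job is handed in; nothing more can be done
None
```

The cap was held against its first stop for over two seconds, pressed, turned free, lifted off and set handle up within about 3 mm of the saucer's middle by camera, and the job is handed in at 25.7 s; the hand-in call returned no verdict.

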